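# Shut up the pump control box and start the rig

## Task

Swing the control box's door down onto its gasket, then turn its black T-handle clockwise all the way to its stop so that the latch draws the door tight against the frame. Only then press the green button fully in and let it go, without pressing the black button; leave the loose things on the bench where they are.

Things in the scene. Friction and masses are not known exactly. Their poses are not given: they have to be found in the camera images.
- box: Grey steel control box lying on its back on the bench, fixed: 250 mm (its x) by 310 mm (its y), rim 120 mm above the bench. Origin at the centre of its underside; its z is up. The door lies on top and is hinged along the far rim (+x of the box); its free edge is the near rim (-x of the box). Place and yaw (up to 0.3 rad either way) vary.
- hinge_mid (a point): Middle of the door's hinge line, at the box's (0.125, 0, 0.120); the line runs along the box's y.
- door (a joint): Opening angle of the door in rad: 0 = drawn tight on the frame, about 0.03 = just touching the rubber gasket, 0.45 to 0.75 at the start, at most 1.2. The hinge is stiff: the door stays where it is left. Pushing it down from 0.03 to 0 compresses the gasket, about 10 N near the free edge; let go unlatched, it springs back to about 0.015.
- door_edge (a point): Middle of the door's free edge, on the outer face. The light-coloured panel is 250 by 310 by 14 mm, about 0.3 kg. Its outer face lies 18 mm from the hinge line, square to the panel (18 mm above it when shut); the free edge is 250 mm from the hinge line.
- latch (a joint): Angle of the T-handle in rad: 0 = open (bar parallel to the free edge), 0 to 0.3 at the start, grows clockwise seen from above; 1.57 = its stop, latched, bar square to the free edge. With the door on its gasket (below 0.04) a pawl on it runs under a ramp of the frame from about 0.6 and draws the door tight by about 1.35 (up to 0.25 N m). With the door higher the pawl cannot enter.
- latch_grip (a point): Centre of the T-handle's black bar, on its turning axis (the point's z): bar 70 mm long (its y), 14 mm wide (its x), 16 mm tall, centre 28 mm above the door's outer face, 190 mm from the hinge line, midway along the door, on a round stem 18 mm thick. It turns with the handle, stays where it is left, and tilts with the door; a white dot marks the end that comes to the near edge.
- green (a joint): Travel of the green push button in m: 0 = out, 0.006 = fully in; sprung, about 5 N fully in.
- green_top (a point): Centre of the top of the green button: 30 mm across, pressed straight down. It stands on its own fixed station, 70 by 70 mm, 52 mm tall with yellow lid; the button's top is 74 mm above the bench. The green and black stations swap places.
- black (a joint): Travel of the black push button in m, like the green one; not to be pressed.
- black_top (a point): Centre of the top of the black button, on a like station; not to be pressed.
- valve: Loose bystander: orange solenoid valve with brass stubs, 130 by 50 by 59 mm, origin under its centre.
- screwdriver: Loose bystander: screwdriver lying on the bench.
- jar: Loose bystander: jar 60 mm across, 80 mm tall with blue cap, origin under its centre.
Not all that is in view belongs to the job. What is shaped like the part that bears black but pink is not meant. What is shaped like the part that bears green but pink is not meant.

How it is judged (in metres and radians):
On the way, in this order (a step that is already met when the one before it is completed fails the run):
1. the door is pushed down onto its gasket with the T-handle still open (value of joint door below 0.035 rad and value of joint latch below 0.6 rad), for 0.1 s.
2. the T-handle is turned to its stop and has drawn the door tight (value of joint door below 0.008 rad and value of joint latch above 1.4 rad), for 0.2 s.
3. the green button is pressed in with the door latched (all of step 2 and value of joint green above 0.0045 m), for 0.05 s.
At the end, for the whole second after the job is handed in: The door is drawn tight (within 0.008 rad, 2 mm at its free edge), the T-handle stands latched (beyond 1.4 of 1.57 rad), and both buttons are out again (all of step 2 and value of joint each of green, black below 0.0015 m); the robot touches nothing.
It fails at once if the black button is pressed (value of joint black above 0.003 m).
It fails at once if the green button is pressed before the door is latched tight (value of joint green above 0.003 m and (value of joint door above 0.012 rad or value of joint latch below 1.3 rad)).
It fails at once if a loose bystander is moved more than 30 mm (distance of any of valve, screwdriver, jar from where it was at the start of the episode above 0.03 m).
It also fails if it takes over 64 s, if anything falls off the work surface, if the arm or the gripper's body presses on something with over 40 N, if the wrist force passes 120 N, or if a joint passes its speed limit or range.

## Robot

A 7-joint arm with a two-finger parallel gripper is mounted at the origin on the work surface. World frame = base frame: x ahead of the robot, y to its left, z up, the work surface at z = 0. Lengths are in m, angles in degrees, forces in N, time in s.
With the tool pointing down it reaches from about 0.425 to 0.875 m from the base axis. Payload 4.7 kg.
Tool frame: the origin (TCP) lies between the finger pads; the fingertips stand 19 mm ahead of it and the grasp point (between the pads) is the TCP; x points along the fingers, z is the direction in which the jaws open and shut, and the axes are right-handed (so a half turn about x gives the same grasp; the last joint's range is limited). The gripper opens to 87 mm and grips with 3 to 60 N. Pads are 19 mm wide; open, the fingers measure 117 mm over their backs; the gripper's body (75 mm by 190 mm) begins 51 mm behind the grasp point.
Start: joints at [64.349, 18.392, -4.016, 83.108, 1.295, 78.541, -3.26], TCP at [0.29, -0.582, 0.242] pointing down, gripper open.
Joint ranges: [-163.93, 163.93], [-17.29, 119.83], [-79.2, 71.16], [3.27, 140.29], [-89.18, 269.18], [5.43, 117.66], [-154.24, 154.24]. Speed limits (degrees/s): [147.25, 147.25, 180, 180, 180, 180, 180].

## Interface

Orientations are given as [roll, pitch, yaw] about the fixed x, y, z axes, in that order (R = Rz(yaw) Ry(pitch) Rx(roll)).
In Python, from cell import monitor, read_camera, camera_model, env, regions_of gives the robot as it stands. The module is installed in compiled form; this text tells all that it offers.
- The arm moves only by the tool step_arm, never from a script. Its argument "deltas" is a list of rows, each a list of 5 numbers: the gripper's target within -1 to 1 (fully open at 1, half-way at 0, shut at -1), then the shift along the tool's x, y, z in m, then the turn about the tool's x in degrees. A call has 1 to 12 rows; each row is the pose to reach, as a shift and turn from the pose commanded when the call began, along the tool's axes at that moment; what a row does not reach only later rows make up. A row lasts 1/8 s, in which the tool goes at most 62.5 mm and 10.7 degrees, less where a joint would pass 70% of its speed; a pose out of reach is approached as far as the arm can. A call with a gripper value outside its range is refused whole. The fingers move at their own pace and stop on an object; "newtons" is the grip in N (left out, the last holds). Time passes only in rows, so rows that repeat a pose let the fingers close. It gives the time, the measured TCP pose, the force and the opening at its end, in the units of the state.
- monitor.get_obs(): the state, without advancing time (a new reading comes with each control period).
- read_camera(name): name is "side" or "top" or "wrist"; returns (picture, depth): 384x512x3 uint8, red, green, blue; 384x512 float32, m along the optical axis (not along the pixel's ray), 0 where there is no reading.
- camera_model(name): a dict with "fx", "fy", "cx", "cy" (pixels), "xyz" and "attitude" of the camera in the world. Camera axes: x right, y down, z forward; pixel columns grow to the right and rows downward; lengths in m; the calibration is good to about 2 mm. A picture is of the moment at which its call begins: read the wrist's pose just before it. camera_model takes no time and is no camera call; for the wrist camera it gives the pose at the moment of the call.
- env.sign_off(): hands the job in, once; it reports no verdict.
Trained networks look in the newest picture that a camera, given by its name, has taken for a name from the list of things; names that differ only in an ending like _2 or _b are one class to them, and where a whole thing is asked for, a point or a joint stands for the part that bears it (a point fixed in the world has none). Each returns a list of dicts, best first, with "p" (0 to 1); they miss things now and then, are a little off and sometimes report something else, mostly with a low value. They report only what shows in the picture. A call takes as long as a camera call. They do not tell look-alikes from the thing itself.
- regions_of(camera, thing): "pixels" (384x512 bool, what is visible of it) and "pixel" ([column, row] in pixels, amid what is visible of it).
The state is a dict: "time_s": time; "qpos": joint angles; "joint_velocities": joint speeds; "effort": joint torques, N m; "tool_pos": TCP position; "tool_rot": TCP orientation; "force": force on the tool from outside, world axes, zero at the start; "wrist_torque": the same for the moment, N m; "grip_width": finger opening in m.
Only numpy, scipy, OpenCV 4.12 (cv2) and the standard library are available. Lean on these libraries where they do the work, as an engineer would, in place of code of your own. Each camera call takes 0.05 s, during which the arm holds its last target. There are 200 camera calls.

## Working session

There is one attempt and no reset: what is moved stays moved. The work goes in short steps, Python scripts to look and compute and a tool call to move; the robot and the scene stay as the last step left them, time stands still between calls to the robot, and variables do not carry over. Pictures are saved under pics/ and viewed, about 8 in all and at most 12, crops included, and the job is handed in when it is done.

Besides the shell and the picture viewer there is one more tool, called after "Emit:" as name(argument=value, ...), one argument or row to a line, values as JSON. step_arm: Moves the arm, as the interface text tells. Its arguments: {"type":"object","properties":{"deltas":{"type":"array"},"newtons":{"type":"number"}},"required":["deltas"]}

```bash
mkdir -p pics; cat > h.py <<'E'
import numpy as np,cv2
from scipy.spatial.transform import Rotation as R
from cell import monitor, read_camera, camera_model, env, regions_of
def rot(a):
    a=np.array(a,float)
    return a if a.shape==(3,3) else R.from_euler('xyz',a,degrees=True).as_matrix()
def world(m,u,v,d):
    u,v,d=map(np.asarray,(u,v,d))
    p=np.stack([(u-m['cx'])/m['fx']*d,(v-m['cy'])/m['fy']*d,d],-1)
    return p@rot(m['attitude']).T+np.array(m['xyz'])
def cloud(name):
    m=camera_model(name);im,d=read_camera(name)
    v,u=np.mgrid[:384,:512]
    P=world(m,u,v,d);P[d==0]=np.nan
    return m,im,d,P
E
python3 - <<'E'
from h import *
o=monitor.get_obs();print({k:np.round(v,3).tolist() for k,v in o.items()})
for n in('top','side'):
    m,im,d,P=cloud(n);print(n,m)
    cv2.imwrite(f'pics/{n}0.png',im[:,:,::-1]);np.savez(f'{n}0.npz',P=P,im=im)
    for t in('door','latch','latch_grip','green','black','valve','screwdriver','jar','box'):
        for r in regions_of(n,t)[:3]:
            q=P[r['pixels']];print(t,round(r['p'],2),r['pixel'],r['pixels'].sum(),np.round(np.nanmedian(q,0),3),np.round(np.nanmin(q,0),3),np.round(np.nanmax(q,0),3))
a=[cv2.imread(f'pics/{n}0.png') for n in('top','side')]
cv2.imwrite('pics/both.png',cv2.resize(np.vstack(a),(400,600)) if 0 else np.hstack([cv2.resize(x,(400,300)) for x in a]))
E
```

```text
{'time_s': 0.0, 'qpos': [64.349, 18.441, -4.016, 83.173, 1.297, 78.54, -3.259], 'joint_velocities': [0.038, 0.036, -0.055, 0.122, -0.021, -0.025, -0.045], 'effort': [0.001, -49.128, -0.403, -31.253, -0.064, 0.044, 0.0], 'tool_pos': [0.289, -0.581, 0.24], 'tool_rot': [-176.15, 89.89, 120.312], 'force': [1.242, 0.725, -0.363], 'wrist_torque': [-0.039, -0.019, -0.068], 'grip_width': 0.087}
top {'fx': 458.27382795825645, 'fy': 458.27382795825645, 'cx': 261.6346955929783, 'cy': 192.01659122484259, 'xyz': array([0.29374703, 0.00620008, 1.62708672]), 'attitude': array([-170.7166867 ,    0.52578188,  -90.80244435])}
door 0.68 [229.3, 164.8] 4932 [0.608 0.112 0.235] [ 0.506 -0.055 -0.009] [0.768 0.34  0.308]
latch 0.48 [227.5, 167.3] 129 [0.595 0.118 0.286] [0.577 0.085 0.266] [0.61  0.149 0.3  ]
latch_grip 0.72 [228.6, 167.0] 133 [0.593 0.115 0.286] [0.575 0.085 0.25 ] [0.607 0.145 0.3  ]
latch_grip 0.38 [228.5, 161.9] 4906 [0.608 0.113 0.235] [ 0.508 -0.05  -0.009] [0.768 0.308 0.308]
green 0.53 [343.6, 231.7] 55 [ 0.403 -0.26   0.073] [ 0.39  -0.275  0.064] [ 0.416 -0.249  0.078]
green 0.5
[... 1345 characters left out ...]
-0.645] [1.853 0.149 0.295]
green 0.4 [357.6, 191.6] 41 [ 0.292 -0.347  0.074] [ 0.278 -0.365  0.062] [ 0.308 -0.335  0.08 ]
black 0.56 [279.9, 193.7] 39 [ 0.526 -0.157  0.074] [ 0.515 -0.174  0.063] [ 0.544 -0.144  0.079]
valve 0.74 [329.2, 177.0] 286 [ 0.452 -0.413  0.032] [ 0.4   -0.508 -0.003] [ 0.542 -0.395  0.066]
screwdriver 0.57 [210.7, 311.0] 303 [0.358 0.404 0.023] [ 0.311  0.382 -0.001] [0.428 0.423 0.031]
jar 0.57 [246.6, 173.5] 258 [ 0.727 -0.213  0.05 ] [ 0.706 -0.252 -0.002] [ 0.762 -0.196  0.086]
jar 0.21 [218.3, 166.5] 182 [0.59  0.121 0.277] [ 0.54  -1.084 -0.678] [1.829 0.149 0.293]
box 0.84 [216.3, 216.3] 8372 [0.576 0.134 0.078] [ 0.433 -0.26  -0.006] [0.95  0.291 0.303]
```

```bash
python3 - <<'E'
import cv2,numpy as np
a=cv2.imread('pics/top0.png')
cv2.imwrite('pics/t1.png',cv2.resize(a[90:310,130:410],None,fx=2.7,fy=2.7,interpolation=cv2.INTER_CUBIC))
z=np.load('top0.npz');P=z['P'];im=z['im']
for n,(u,v) in dict(a=(343.6,231.7),b=(374.4,267),c=(371.7,161.3),d=(337.3,167.1),e=(317.9,199.1)).items():
    u,v=int(u),int(v);print(n,np.median(im[v-2:v+3,u-2:u+3].reshape(-1,3),0))
# door plane: points within region above z .16, box region
m=(P[...,2]>.14)&(P[...,2]<.4)&(P[...,0]>.4)&(P[...,0]<.85)&(P[...,1]>-.15)&(P[...,1]<.4)
Q=P[m]
rng=np.random.default_rng(0);best=None
for _ in range(300):
    s=Q[rng.choice(len(Q),3,False)];n=np.cross(s[1]-s[0],s[2]-s[0]);l=np.linalg.norm(n)
    if l<1e-6: continue
    n/=l;k=abs((Q-s[0])@n)<.004
    if best is None or k.sum()>best.sum(): best=k
I=Q[best];c=I.mean(0);n=np.linalg.svd(I-c,full_matrices=False)[2][2];n*=np.sign(n[2])
print('plane',len(I),c,n,'tilt',np.arccos(n[2]),'yaw?',np.degrees(np.arctan2(-n[1],-n[0])))
yaw=np.arctan2(-n[1],-n[0]);ex=np.array([np.cos(yaw),np.sin(yaw),0]);ey=np.array([-ex[1],ex[0],0])
a=np.stack([I@ex,I@ey,I[:,2]],1);print('extents',np.percentile(a,[.5,99.5],0))
# rim low
R_=P[(P[...,2]>.1)&(P[...,2]<.13)&(P[...,0]>.4)&(P[...,0]<.85)&(P[...,1]>-.15)&(P[...,1]<.4)]
print('rim',len(R_),R_.min(0),R_.max(0)); r=cv2.minAreaRect(R_[:,:2].astype(np.float32));print(r)
E
```

```text
a [ 56. 165.  87.]
b [ 52. 166.  87.]
c [36. 36. 38.]
d [39. 38. 40.]
e [128. 124. 127.]
plane 4174 [0.61547975 0.11221899 0.22778453] [ 0.66078424 -0.09103974  0.7450342 ] tilt 0.7302102218134253 yaw? 172.155443661755
extents [[-0.69113722 -0.3495686   0.14107095]
 [-0.51015113 -0.04286548  0.30210281]]
rim 537 [ 0.4394282  -0.03112607  0.10020149] [0.73475902 0.28615842 0.12997222]
((0.5889431238174438, 0.11724779009819031), (0.31136709451675415, 0.26335352659225464), 81.86135864257812)
```

View pics/t1.png

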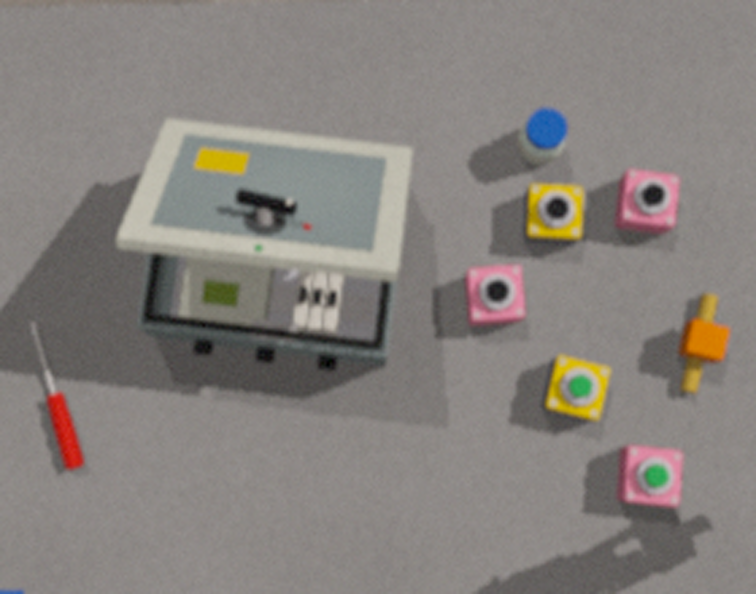

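The view shows the door open about 0.73 rad, with its hinge on the far side. The yellow-lidded green station is at crop (580,385) and the yellow-lidded black one at (556,210). The handle's white-dot end points to −y, and the pink stations are decoys.

```bash
python3 - <<'E'
from h import *
o=monitor.get_obs();M=rot(o['tool_rot']);print('axes x,y,z cols\n',M.round(3))
p=np.array(o['tool_pos'])
def g(a,b,z):return np.array([a*.9906+b*.1366,-a*.1366+b*.9906,z])
for n,q in dict(via=np.array([.5,-.35,.42]),above=g(.53,.126,.36),c0=g(.53,.126,.302),c1=g(.465,.126,.157)).items():
    print(n,q.round(3),(M.T@(q-p)).round(3))
bx=np.array([.9906,-.1366,0]);j=M[:,2]
print('turn jaw->box x', [np.degrees(np.arctan2(np.dot(np.cross(j,s*bx),M[:,0]),np.dot(j,s*bx))).round(1) for s in(1,-1)], o['qpos'][6])
z=np.load('top0.npz');
E
```

```text
axes x,y,z cols
 [[ 0.     0.895  0.446]
 [-0.     0.446 -0.895]
 [-1.    -0.     0.   ]]
via [ 0.5  -0.35  0.42] [-0.178  0.292 -0.114]
above [0.542 0.052 0.36 ] [-0.118  0.509 -0.455]
c0 [0.542 0.052 0.302] [-0.06   0.509 -0.455]
c1 [0.478 0.061 0.157] [ 0.085  0.455 -0.492]
turn jaw->box x [np.float64(-55.7), np.float64(124.3)] -3.260062871607097
```

Emit:
step_arm(
  deltas=[
    [-1, -0.06, 0.03, -0.01, 0],
    [-1, -0.12, 0.08, -0.03, 0],
    [-1, -0.178, 0.13, -0.05, -5],
    [-1, -0.178, 0.18, -0.07, -11],
    [-1, -0.178, 0.235, -0.09, -17],
    [-1, -0.178, 0.292, -0.114, -23],
    [-1, -0.178, 0.325, -0.165, -29],
    [-1, -0.178, 0.36, -0.215, -35],
    [-1, -0.178, 0.39, -0.265, -41],
    [-1, -0.178, 0.42, -0.315, -47],
    [-1, -0.178, 0.45, -0.36, -52],
    [-1, -0.178, 0.48, -0.41, -55.7],
  ],
  newtons=20,
)

```text
time_s: 2.5
tool_pos: [0.5365, 0.0008, 0.4198]
tool_rot: [-26.5, 89.9, -34.2]
force: [0.8, 0.0, -0.2]
grip_width: 0.0005
```

Emit:
step_arm(
  deltas=[
    [-1, 0, 0, 0, 0],
    [-1, 0, 0, 0, 0],
  ],
)

```text
time_s: 2.75
tool_pos: [0.5366, -0.0017, 0.4196]
tool_rot: [-75.0, 89.9, -82.8]
force: [-0.1, -0.8, -0.4]
grip_width: 0.0004
```

```bash
cat > t.py <<'E'
from h import *
import sys
def g(a,b,z):return np.array([a*.9906+b*.1366,-a*.1366+b*.9906,z])
def to(*qs):
    o=monitor.get_obs();M=rot(o['tool_rot']);p=np.array(o['tool_pos'])
    print(M.round(2).tolist(),p,o['qpos'])
    for q in qs: print(q.round(3),(M.T@(q-p)).round(3))
if __name__=='__main__':
    to(g(.53,.126,.36),g(.53,.126,.302),g(.465,.126,.157))
    m,im,d,P=cloud('wrist');cv2.imwrite('pics/w1.png',im[:,:,::-1])
E
python3 t.py
```

```text
[[0.0, 0.14, 0.99], [-0.0, 0.99, -0.14], [-1.0, -0.0, 0.0]] [ 0.53663199 -0.00169694  0.41960344] [ 27.82619538   4.76717456 -32.86039     79.93547093   2.66442422
  96.04839277 -12.53996653]
[0.542 0.052 0.36 ] [ 0.06   0.054 -0.002]
[0.542 0.052 0.302] [ 0.118  0.055 -0.002]
[0.478 0.061 0.157] [ 0.263  0.055 -0.067]
```

View pics/w1.png

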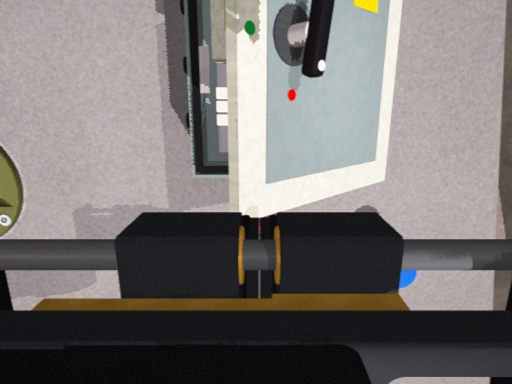

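The white-dot end is at pixel (322,66), and the tool axes now line up with the box. I'll push the door down along its arc.

Emit:
step_arm(
  deltas=[
    [-1, 0.03, 0.055, -0.002, 0],
    [-1, 0.07, 0.055, -0.002, 0],
    [-1, 0.105, 0.055, -0.002, 0],
    [-1, 0.13, 0.055, -0.007, 0],
    [-1, 0.155, 0.055, -0.018, 0],
    [-1, 0.18, 0.055, -0.03, 0],
    [-1, 0.205, 0.055, -0.041, 0],
    [-1, 0.225, 0.055, -0.05, 0],
    [-1, 0.24, 0.055, -0.057, 0],
    [-1, 0.25, 0.055, -0.061, 0],
    [-1, 0.257, 0.055, -0.064, 0],
    [-1, 0.262, 0.055, -0.067, 0],
  ],
)

```text
time_s: 4.3
tool_pos: [0.4803, 0.0619, 0.1589]
tool_rot: [-0.0, 89.7, -7.9]
force: [5.4, -2.4, 8.1]
grip_width: 0.0008
```

Emit:
step_arm(
  deltas=[
    [-1, 0, 0, 0, 0],
    [-1, 0, 0, 0, 0],
  ],
)

```text
time_s: 4.55
tool_pos: [0.4792, 0.0624, 0.1586]
tool_rot: [1.5, 89.8, -6.3]
force: [4.1, -1.4, 5.3]
grip_width: 0.0002
```

Emit:
step_arm(
  deltas=[
    [-1, 0.003, 0, 0, 0],
    [-1, 0.003, 0, 0, 0],
    [-1, -0.03, 0, 0, 0],
    [-1, -0.08, 0, 0.01, 0],
    [-1, -0.13, 0, 0.04, 0],
    [1, -0.15, -0.01, 0.05, 0],
    [1, -0.15, -0.01, 0.05, 0],
    [1, -0.15, -0.01, 0.05, 0],
  ],
)

```text
time_s: 5.55
tool_pos: [0.5244, 0.0467, 0.3056]
tool_rot: [-179.1, 89.8, 173.1]
force: [-0.1, -1.2, -0.5]
grip_width: 0.023
```

```bash
python3 - <<'E'
from t import *
m,im,d,P=cloud('wrist');cv2.imwrite('pics/w2.png',im[:,:,::-1]);np.savez('w2.npz',P=P,im=im)
for t in('latch','latch_grip'):
    for r in regions_of('wrist',t)[:2]:
        q=P[r['pixels']];q=q[~np.isnan(q[:,0])];zt=np.percentile(q[:,2],90);k=q[q[:,2]>zt-.008]
        print(t,r['p'],r['pixel'],zt,k.mean(0),cv2.minAreaRect(k[:,:2].astype(np.float32)))
v=(P[...,2]>.12)&(P[...,2]<.15);Q=P[v];c=Q.mean(0);n=np.linalg.svd((Q-c)[::20],full_matrices=False)[2][2];n*=np.sign(n[2]);print('door',c,n)
m,im,d,T=cloud('top');Q=T[(T[...,2]>.125)&(T[...,2]<.155)&(T[...,0]>.4)&(T[...,0]<.85)&(T[...,1]>-.15)&(T[...,1]<.4)]
c=Q.mean(0);n=np.linalg.svd(Q-c,full_matrices=False)[2][2];n*=np.sign(n[2]);print('door top',c,n,len(Q),cv2.minAreaRect(Q[:,:2].astype(np.float32)))
for r in regions_of('top','latch_grip')[:1]:
        q=T[r['pixels']];print(np.nanmedian(q,0),cv2.minAreaRect(q[q[:,2]>.165][:,:2].astype(np.float32)))
to()
E
```

```text
latch 0.66 [244.8, 88.8] 0.1794204227484861 [0.52168535 0.12641286 0.17804836] ((0.5212497115135193, 0.12574920058250427), (0.07008323818445206, 0.014007443562150002), 71.8405990600586)
door [0.58255264 0.10069075 0.14190654] [ 0.02401389 -0.00469148  0.99970062]
door top [0.58837152 0.16706806 0.14068818] [ 0.02387032 -0.00354403  0.99970878] 3735 ((0.5880948305130005, 0.11756987869739532), (0.3110964894294739, 0.26046180725097656), 82.07693481445312)
[ 0.4032524  -0.26095479  0.07463549] ((0.0, 0.0), (0.0, 0.0), 0.0)
[[-0.0, 0.14, 0.99], [-0.0, 0.99, -0.14], [-1.0, -0.0, -0.0]] [0.52518588 0.04627109 0.30669953] [ 25.8059954    3.84171891 -35.18910457  93.51729692   2.22371035
  83.436295   -17.38213784]
```

View pics/w2.png

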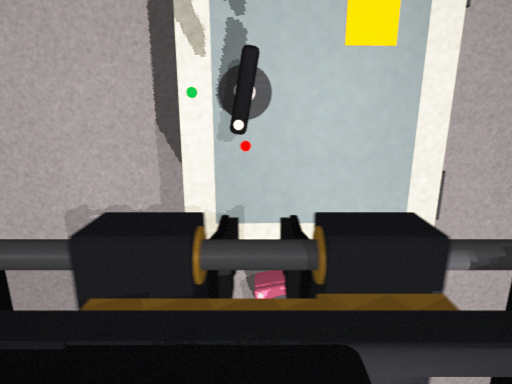

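The door now rests on its gasket at about 0.024 rad. The handle bar runs from pixel (238,128) to (250,50), so it is turned about 10° (0.18 rad). Next I'll grip it.

Emit:
step_arm(
  deltas=[
    [1, 0, 0.04, -0.008, 5],
    [1, 0, 0.078, -0.015, 10],
    [1, 0, 0.078, -0.015, 10],
    [1, 0.05, 0.078, -0.015, 10],
    [1, 0.09, 0.078, -0.015, 10],
    [1, 0.12, 0.078, -0.015, 10],
    [1, 0.135, 0.078, -0.015, 10],
    [1, 0.135, 0.078, -0.015, 10],
    [-1, 0.135, 0.078, -0.015, 10],
    [-1, 0.135, 0.078, -0.015, 10],
    [-1, 0.135, 0.078, -0.015, 10],
    [-1, 0.135, 0.078, -0.015, 10],
  ],
  newtons=25,
)

```text
time_s: 7.3
tool_pos: [0.5219, 0.1252, 0.1729]
tool_rot: [2.6, 90.0, -15.2]
force: [0.2, 0.0, 0.6]
grip_width: 0.0549
```

Emit:
step_arm(
  deltas=[
    [-1, 0, 0, 0, 0],
    [-1, 0, 0, 0, 0],
    [-1, 0, 0, 0, 0],
  ],
)

```text
time_s: 7.68
tool_pos: [0.5217, 0.1252, 0.1725]
tool_rot: [-122.5, 90.0, -140.4]
force: [0.2, 0.5, 0.6]
grip_width: 0.0249
```

Emit:
step_arm(
  deltas=[
    [-1, 0, 0, 0, 0],
    [-1, 0, 0, 0, 0],
    [-1, 0, 0, 0, 0],
    [-1, 0, 0, 0, 0],
  ],
  newtons=30,
)

```text
time_s: 8.18
tool_pos: [0.5219, 0.1251, 0.1725]
tool_rot: [-1.3, 90.0, -19.1]
force: [0.7, -0.4, -1.1]
grip_width: 0.017
```

Emit:
step_arm(
  deltas=[
    [-1, 0, 0, 0, 7],
    [-1, 0, 0, 0, 14],
    [-1, 0.001, 0, 0, 21],
    [-1, 0.001, 0, 0, 28],
    [-1, 0.002, 0, 0, 35],
    [-1, 0.002, 0, 0, 42],
    [-1, 0.003, 0, 0, 49],
    [-1, 0.003, 0, 0, 56],
    [-1, 0.004, 0, 0, 63],
    [-1, 0.005, 0, 0, 70],
    [-1, 0.005, 0, 0, 77],
    [-1, 0.005, 0, 0, 82],
  ],
)

```text
time_s: 9.68
tool_pos: [0.5209, 0.1258, 0.1687]
tool_rot: [-61.7, 89.9, -161.7]
force: [-4.8, -1.1, 6.4]
grip_width: 0.0168
```

Emit:
step_arm(
  deltas=[
    [-1, 0, 0, 0, 0],
    [-1, 0, 0, 0, 0],
    [-1, 0, 0, 0, 0],
  ],
)

```text
time_s: 10.05
tool_pos: [0.5209, 0.1258, 0.1686]
tool_rot: [-59.4, 89.9, -159.2]
force: [-4.8, -0.4, 7.2]
grip_width: 0.0169
```

```bash
python3 -c "
from h import *
o=monitor.get_obs();print({k:np.round(o[k],3).tolist() for k in o});M=rot(o['tool_rot']);print(M.round(3), np.degrees(np.arctan2(M[1,2],M[0,2])))"
```

```text
{'time_s': 10.05, 'qpos': [12.014, 9.516, -31.014, 103.838, 5.269, 68.152, -120.388], 'joint_velocities': [-0.045, -0.001, -0.018, 0.048, -0.054, 0.045, 0.11], 'effort': [0.649, -31.69, -1.533, -28.356, 0.273, -1.528, -0.191], 'tool_pos': [0.521, 0.126, 0.169], 'tool_rot': [-59.44, 89.919, -159.204], 'force': [-4.786, -0.437, 7.225], 'wrist_torque': [-0.133, 0.998, 0.205], 'grip_width': 0.017}
[[-0.001  0.986 -0.17 ]
 [-0.001 -0.17  -0.986]
 [-1.    -0.001  0.001]] -99.76444541285224
```

Emit:
step_arm(
  deltas=[
    [1, 0, 0, 0, 0],
    [1, 0, 0, 0, 0],
    [1, 0, 0, 0, 0],
    [1, 0, 0, 0, 0],
    [1, 0, 0, 0, 0],
    [1, -0.04, 0, 0, 0],
    [1, -0.09, 0, 0, 0],
    [1, -0.14, -0.04, 0, 0],
    [1, -0.14, -0.07, 0, 0],
    [1, -0.14, -0.07, 0, 0],
  ],
)

```text
time_s: 11.3
tool_pos: [0.4516, 0.1381, 0.3087]
tool_rot: [76.7, 89.8, -23.1]
force: [0.7, -0.3, -0.2]
grip_width: 0.0868
```

```bash
python3 - <<'E'
from t import *
m,im,d,P=cloud('wrist');cv2.imwrite('pics/w3.png',im[:,:,::-1])
for t in('latch','latch_grip'):
    for r in regions_of('wrist',t)[:2]:
        q=P[r['pixels']];q=q[~np.isnan(q[:,0])];zt=np.percentile(q[:,2],90);k=q[q[:,2]>zt-.008]
        print(t,r['p'],r['pixel'],zt,k.mean(0),cv2.minAreaRect(k[:,:2].astype(np.float32)))
def fit(Q):
    c=np.median(Q,0)
    for _ in range(4):
        A=np.c_[Q[:,:2]-c[:2],np.ones(len(Q))];s=np.linalg.lstsq(A,Q[:,2],rcond=None)[0];e=abs(A@s-Q[:,2]);Q=Q[e<max(.002,np.median(e)*2)]
    print('slopes',s,len(Q))
v=(P[...,2]>.125)&(P[...,2]<.15);fit(P[v])
m,im,d,T=cloud('top');fit(T[(T[...,2]>.128)&(T[...,2]<.155)&(T[...,0]>.4)&(T[...,0]<.85)&(T[...,1]>-.15)&(T[...,1]<.4)])
to()
E
```

```text
latch_grip 0.7 [259.4, 95.8] 0.17579236403811282 [0.52190537 0.1259655  0.17447246] ((0.5207199454307556, 0.12609994411468506), (0.013969494961202145, 0.06922724843025208), 82.21408081054688)
slopes [ 6.25070530e-05 -4.64725406e-04  1.39637115e-01] 52351
slopes [-0.0058667   0.00340276  0.1384356 ] 2870
[[-0.0, 0.99, -0.17], [-0.0, -0.17, -0.99], [-1.0, -0.0, 0.0]] [0.45320722 0.13664116 0.30692464] [  13.55076084   -4.00718861  -31.51646375  100.12944944   -2.12229385
   83.33979734 -117.54253979]
```

View pics/w3.png

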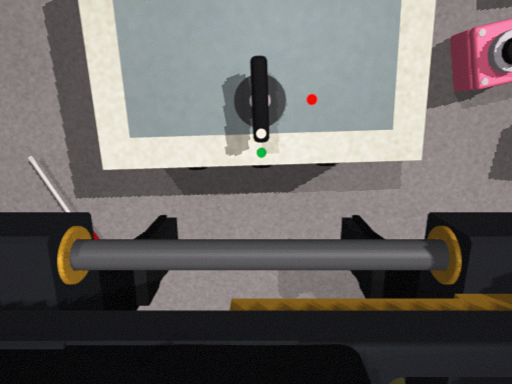

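The door plane is flat to within about 0.001 rad. The bar is square to the free edge (pixels 258,60 to 262,138), so the latch is at its stop. Next I'll fix the green button's position from two views while moving over.

Emit:
step_arm(
  deltas=[
    [-1, 0, 0.012, 0.04, 0],
    [-1, 0, 0.024, 0.09, 0],
    [-1, 0, 0.036, 0.14, 0],
    [-1, 0, 0.048, 0.19, 0],
    [-1, 0, 0.048, 0.24, 0],
    [-1, 0, 0.048, 0.24, 0],
  ],
)

```text
time_s: 12.25
tool_pos: [0.4582, -0.1127, 0.3063]
tool_rot: [-76.1, 89.9, -176.5]
force: [0.1, 0.8, 0.5]
grip_width: 0.0352
```

```bash
python3 - <<'E'
from t import *
for n in('top','side'):
    m,im,d,P=cloud(n);h=cv2.cvtColor(im,cv2.COLOR_RGB2HSV)
    k=(h[...,0]>50)&(h[...,0]<85)&(h[...,1]>110)&(h[...,2]>70)
    c,l,s,ce=cv2.connectedComponentsWithStats(k.astype(np.uint8))
    for i in range(1,c):
        if s[i,4]<12: continue
        u,v=ce[i]
        D=rot(m['attitude'])@np.array([(u-m['cx'])/m['fx'],(v-m['cy'])/m['fy'],1]);p=np.array(m['xyz']);q=p+D*(.074-p[2])/D[2]
        print(n,ce[i].round(1),s[i,4],'ray@.074',q.round(4),'depth',np.nanmedian(P[l==i],0).round(4))
to(np.array([.403,-.26,.16]),np.array([.403,-.26,.093]))
E
```

```text
top [344.5 232.8] 42 ray@.074 [ 0.4038 -0.2612  0.074 ] depth [ 0.4033 -0.2613  0.073 ]
top [372.6 265.9] 44 ray@.074 [ 0.2921 -0.3502  0.074 ] depth [ 0.2919 -0.3502  0.074 ]
side [321.6 190.9] 27 ray@.074 [ 0.4035 -0.2602  0.074 ] depth [ 0.4035 -0.2576  0.0743]
side [359.2 191.4] 20 ray@.074 [ 0.2902 -0.3485  0.074 ] depth [ 0.2891 -0.3482  0.0745]
[[-0.0, 0.99, -0.17], [0.0, -0.17, -0.99], [-1.0, -0.0, -0.0]] [ 0.45922571 -0.10774337  0.30671923] [ 26.2946313   -4.26706949 -15.27602271 100.81120008  -1.19213589
  83.39754379 -88.72074989]
[ 0.403 -0.26   0.16 ] [ 0.147 -0.029  0.16 ]
[ 0.403 -0.26   0.093] [ 0.214 -0.029  0.16 ]
```

Emit:
step_arm(
  deltas=[
    [-1, 0, -0.01, 0.05, 0],
    [-1, 0, -0.02, 0.11, 0],
    [-1, 0.03, -0.029, 0.16, 0],
    [-1, 0.08, -0.029, 0.16, 0],
    [-1, 0.13, -0.029, 0.16, 0],
    [-1, 0.17, -0.029, 0.16, 0],
    [-1, 0.195, -0.029, 0.16, 0],
    [-1, 0.205, -0.029, 0.16, 0],
    [-1, 0.205, -0.029, 0.16, 0],
  ],
)

```text
time_s: 13.48
tool_pos: [0.4036, -0.2594, 0.1024]
tool_rot: [-126.7, 90.0, 133.5]
force: [0.0, -0.3, 0.7]
grip_width: 0.0005
```

Emit:
step_arm(
  deltas=[
    [-1, 0.005, 0, 0, 0],
    [-1, 0.01, 0, 0, 0],
    [-1, 0.014, 0, 0, 0],
    [-1, 0.016, 0, 0, 0],
    [-1, 0.016, 0, 0, 0],
    [-1, 0.016, 0, 0, 0],
  ],
)

```text
time_s: 14.22
tool_pos: [0.4038, -0.2606, 0.0874]
tool_rot: [70.5, 89.9, -29.3]
force: [-0.2, 0.4, 4.6]
grip_width: 0.0006
```

Emit:
step_arm(
  deltas=[
    [-1, 0.002, 0, 0, 0],
    [-1, 0.003, 0, 0, 0],
    [-1, 0.003, 0, 0, 0],
  ],
)

```text
time_s: 14.6
tool_pos: [0.4039, -0.2606, 0.087]
tool_rot: [65.6, 89.9, -34.2]
force: [-6.2, 4.3, 24.8]
grip_width: 0.0007
```

Emit:
step_arm(
  deltas=[
    [-1, -0.03, 0, 0, 0],
    [-1, -0.08, 0, 0, 0],
    [-1, -0.13, 0, 0, 0],
    [-1, -0.2, 0, 0, 0],
    [-1, -0.2, 0, 0, 0],
    [-1, -0.2, 0, 0, 0],
  ],
)

```text
time_s: 15.35
tool_pos: [0.403, -0.2603, 0.2835]
tool_rot: [41.7, 90.0, -58.2]
force: [-0.0, 0.4, -0.9]
grip_width: 0.0006
```

```bash
python3 - <<'E'
from t import *
m,im,d,P=cloud('top');cv2.imwrite('pics/t9.png',cv2.resize(im[90:310,130:410,::-1],None,fx=2.5,fy=2.5))
for t in('latch_grip','green','valve','screwdriver','jar'):
    for r in regions_of('top',t)[:2]:
        print(t,round(r['p'],2),np.nanmedian(P[r['pixels']],0).round(3))
T=P;Q=T[(T[...,2]>.128)&(T[...,2]<.155)&(T[...,0]>.4)&(T[...,0]<.85)&(T[...,1]>-.05)&(T[...,1]<.4)];A=np.c_[Q[:,:2],np.ones(len(Q))];print(np.linalg.lstsq(A,Q[:,2],rcond=None)[0])
print(monitor.get_obs()['tool_pos'])
E
```

```text
latch_grip 0.61 [0.518 0.127 0.173]
green 0.57 [0.517 0.126 0.173]
green 0.19 [0.58  0.117 0.139]
screwdriver 0.51 [0.354 0.397 0.022]
jar 0.82 [ 0.728 -0.228  0.076]
[-0.00492515  0.00020119  0.1414137 ]
[ 0.4025776  -0.2598845   0.28215262]
```

View pics/t9.png

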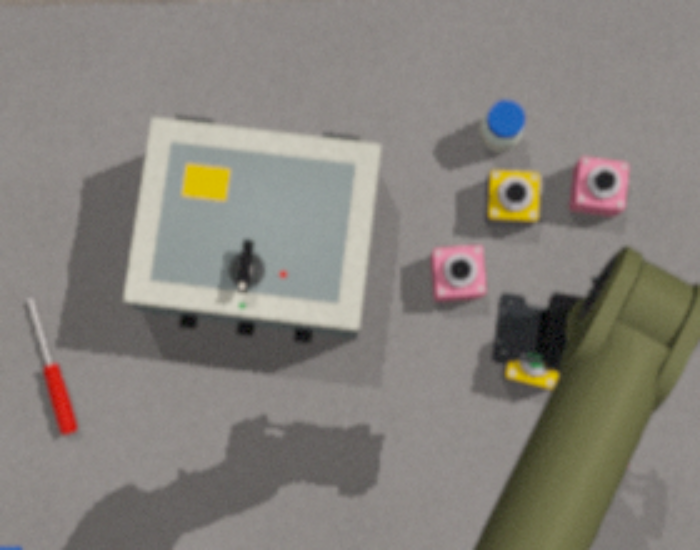

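The button bottomed out (force rose to 25 N) and was released. The door is shut with the bar square to its edge (crop 245,245 to 242,285), and the screwdriver and jar haven't moved. The arm is clear, so I'll hand in.

```bash
python3 -c "
from cell import env;print(env.sign_off())"
```

```text
the job is handed in; nothing more can be done
None
```

I shut the door onto its gasket, turned the T-handle clockwise to its stop, then pressed and released the green button, and handed the job in at about 15 s. The hand-in gives no verdict, so the results below are from my own measurements.

- **Door on gasket:** it measured about 0.024 rad with the handle still open at about 0.18 rad.
- **Latched:** after the turn, the close-up wrist view put the door within about 0.001 rad of flat and the bar square to the free edge. A last coarse fit from the top camera read about -0.005 rad, the same offset it showed when the wrist view read flat.
- **Green button:** I pressed the one on the yellow-lidded station. It went down about 6 mm and hit its stop, with the force rising to 25 N. The tool then rose about 195 mm clear, with only about 1 N of residual force.
- **Other things:** I made no move near the black button. The screwdriver and jar were within a few millimetres of where they started.

**Not checked at the end:** the arm blocked the top camera's view of the valve and most of the green button. I did not confirm by sight that the valve stayed put or that the button sprang back. I saw no sign of contact with the valve.

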